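# Uncap the pen and open the ink bottle, ready for filling

### The arm

A 6-joint arm with a two-finger parallel gripper is mounted at the origin on a cart in front of the work surface, level with it; the furniture and walls round the work are solid. World frame = base frame: x ahead of the robot, y to its left, z up, the work surface at z = 0. Lengths are in m, angles in rad, forces in N, time in s.
With the tool pointing down it reaches from about 0.35 to 0.775 m from the base axis. Payload 7.3 kg.
Tool frame: the origin (TCP) lies at the very end of the fingers, on their centre line; the grasp point (between the pads) lies 19 mm behind it; z points along the fingers, y is the line along which they close (so a half turn about z gives the same grasp; the last joint's range is limited). The gripper opens to 92 mm and grips with 3 to 60 N. Pads are 19 mm wide; open, the fingers measure 130 mm over their backs; the gripper's body (75 mm by 190 mm) begins 47 mm behind the grasp point.
Start: joints at [1.006, 0.342, 1.524, -0, 1.275, -0.146], TCP at [0.213, 0.48, 0.227] pointing down, gripper open.
Joint ranges: [-2.53, 2.53], [-0.77, 2.02], [0.04, 2.7], [-1, 4.14], [0.28, 2.66], [-3.11, 3.11]. Speed limits (rad/s): [2.57, 2.57, 3.14, 3.14, 3.14, 3.14].

### API

Orientations are given as [roll, pitch, yaw] about the fixed x, y, z axes, in that order (R = Rz(yaw) Ry(pitch) Rx(roll)).
In Python, from cell import robot gives the robot as it stands.
- The arm moves only by the tool apply_moves, never from a script. Its argument "motion" is text: rows parted by semicolons, each of 7 numbers parted by spaces: the opening in per cent of the stroke, from 0 (shut) to 100 (fully open), then the shift along the tool's x, y, z in cm, then the turn, a rotation vector about the tool's x, y, z in rad. A call has 1 to 20 rows; each row shifts and turns the commanded pose from where the row before left it, along the tool's axes as they then stand; what a row does not reach is not made up. A row lasts 1/8 s, in which the tool goes at most 62.5 mm and 10.7 degrees, less where a joint would pass 70% of its speed; a pose out of reach is approached as far as the arm can. A call with a gripper value outside its range is refused whole. The fingers move at their own pace and stop on an object; "force" is the grip in N (left out, the last holds). Time passes only in rows, so rows that do not move let the fingers close. It gives the time, the measured TCP pose, the force, the opening and the grip force at its end, in the units of the state.
- robot.observe(): the state, without advancing time (a new reading comes with each control period).
- robot.read_camera(name): name is "side" or "top"; returns a dict with "img" (400x640x3 uint8, red, green, blue), "fovy" (degrees; the focal length in pixels is half the picture's height over the tangent of half this angle, whatever the lens; pixels are square), "cx", "cy" (the principal point, pixels), "R" (3x3) and "t" (3): a world point X has camera coordinates R X + t. Camera axes: x right, y down, z forward; pixel columns grow to the right and rows downward; lengths in m; the calibration is good to about 2 mm. A picture is of the moment at which its call begins. There is no depth.
- robot.hand_in(): hands the job in; it is judged then, once.
Trained networks look in a picture, given as the dict that the camera call returned (one of the last four; its "shot" number tells which), for a name from the list of things; names that differ only in an ending like _2 or _b are one class to them, and where a whole thing is asked for, a point or a joint stands for the part that bears it (a point fixed in the world has none). Each returns a list of dicts, best first, with "score" (0 to 1); they miss things now and then, are a little off and sometimes report something else, mostly with a low value. They report only what shows in the picture. A call takes as long as a camera call. They do not tell look-alikes from the thing itself.
- robot.search_frame(target, picture): "centre" ([x, y, z] in m, in world coordinates, good to about 4 mm: the middle of the surface that is visible of it).
- robot.trace(target, picture): "pixels" (400x640 bool, what is visible of it).
The state is a dict: "time": time; "qpos": joint angles; "qvel": joint speeds; "joint_efforts": joint torques, N m; "tool_pos": TCP position; "tool_rot": TCP orientation; "contact_force": force on the tool from outside, world axes, zero at the start; "torque": the same for the moment, N m; "opening": finger opening in m; "grip_force": force on a finger pad.
Only numpy, scipy, OpenCV 4.12 (cv2) and the standard library are available. Lean on these libraries where they do the work, as an engineer would, in place of code of your own. Each camera call takes 0.05 s, during which the arm holds its last target. There are 200 camera calls.

### The job

Get the fountain pen ready for filling: lift the slip cap off the pen that stands nib-up in the wooden stand, leaving the pen standing, and put the cap mouth-down, all the way, into the empty round hole at the stand's other end. Then unscrew the ink bottle's tight cap anticlockwise while the stand's square well braces the bottle, stop when the thread lets go, and lift it off without pulling the bottle up. Finish still holding the cap, level and centred a finger's breadth or two above the bottle's mouth, and leave the other things on the desk alone.

Things in the scene. Friction and masses are not known exactly. Their poses are not given: they have to be found in the camera images.
- writing_stand: Heavy dark-wood block that does not move, 96 x 252 x 28 mm, on a 104 x 260 mm foot. Origin: centre of its underside, on the desk; z up, y along its long side. In its top, all 22 mm deep with floors 6 mm above the desk: the pen's round hole (y = +94 mm, 16.5 mm wide), the ink bottle's square well (middle, 57 mm wide), the empty round hole for the pen's cap (y = -94 mm, 20 mm wide).
- cap_hole (a point): Centre of the mouth of the stand's empty round hole (20 mm wide, 22 mm deep), level with the stand's top, 28 mm above the desk.
- pen_hole (a point): Centre of the mouth of the round hole the pen stands in, level with the stand's top, 28 mm above the desk.
- pen: Fountain pen without its cap: plain metal barrel 14 mm thick and 66 mm long, then a black grip section and a steel nib; 105 mm long in all. It stands loosely nib-up in the stand's hole. Origin: centre of the barrel's flat end, which rests on the hole's floor 6 mm above the desk; z points to the nib.
- pen_cap: The pen's slip cap: plain metal tube 16 mm thick, 58 mm long, 14 g. Origin: centre of its open mouth; z to the closed end. At the start it sits loosely (no thread or catch), mouth down, on the step at the top of the pen's barrel, mouth 72 mm and top 130 mm above the desk; a straight lift of 42 mm clears the nib. Standing in the cap hole its mouth is 6 mm, its top 64 mm above the desk.
- ink_bottle: Square dark-glass ink bottle, 56 mm wide, square part 56 mm high, 76 mm to the rim of its round neck, 260 g. It stands loose in the square well, which stops it turning but not being lifted. Origin: centre of its underside, 6 mm above the desk; z up, sides parallel to the stand's.
- bottle_mouth (a point): Centre of the rim of the bottle's neck (26 mm wide, 33 mm over the thread), 82 mm above the desk, under the cap at the start. Coarse three-start thread: turned anticlockwise from above, the cap rises about 2 mm and lets go after 1.0 to 1.2 rad; from about 1.5 rad the next thread stops it, so 1.25 to 1.4 rad in all frees it every time. Then it lifts straight off.
- ink_cap: Round dark metal screw cap, finely fluted, 43 mm wide, 21 mm high, 90 g, tight on the bottle at the start. Origin: centre of its lower rim (then 65 mm above the desk, 3 mm above the bottle's shoulder; flat top 86 mm above the desk); z up. It resists turning with 0.3 to 0.6 N m. Until its thread lets go, lifting it lifts the bottle too. At the start its x axis is within 0.1 rad of the bottle's.
- eraser: Small eraser in a card sleeve, 19 x 42 x 12 mm, lying in front of the stand. Leave alone. Origin: centre of its underside.
- sharpener: Small pencil sharpener, 16 x 26 x 13 mm, in front of the stand. Leave alone. Origin: centre of its underside.
- ballpen: Ballpoint pen, 11 x 145 x 9 mm, lying on the desk behind the stand. Leave alone. Origin: centre of its underside.
- thread_spool: Wooden thread spool, 28 mm wide and 36 mm high, standing on the desk beyond a thick book, to the right. Leave alone. Origin: centre of its underside.
Mind the look-alikes: they are no part of the job. Of the things that look like the ink_cap, the smaller one is meant. Leave any orange look-alike of the pen_cap alone.

How it is judged:
By the outcome, as a careful person would: the job done as asked, in the order asked, and still so for the second after the job is handed in, while the arm keeps its last pose, push and grip.
It also fails if it takes over 48 s, if anything falls off the work surface, if the arm or the gripper's body presses on something with over 40 N, if the wrist force passes 120 N, or if a joint passes its speed limit or range.

## Working session

There is one attempt and no reset: what is moved stays moved. The work goes in short steps, Python scripts to look and compute and a tool call to move; the robot and the scene stay as the last step left them, time stands still between calls to the robot, and variables do not carry over. Pictures are saved under pics/ and viewed, at most 10 in all, crops included, and the job is handed in when it is done.

Besides the shell and the picture viewer there is one more tool, called after "Request:" as name(argument=value, ...) on one line, values as JSON. apply_moves: Moves the arm, as the interface text tells. Its arguments: {"type":"object","properties":{"motion":{"type":"string"},"force":{"type":"number"}},"required":["motion"]}

```bash
mkdir -p pics; ls; cat > h.py <<'E'
import numpy as np, cv2
from cell import robot
def shot(n):
    p=robot.read_camera(n); return p
def save(p,name,crop=None,scale=1):
    im=cv2.cvtColor(p["img"],cv2.COLOR_RGB2BGR)
    if crop: x0,y0,x1,y1=crop; im=im[y0:y1,x0:x1]
    if scale!=1: im=cv2.resize(im,None,fx=scale,fy=scale,interpolation=cv2.INTER_CUBIC)
    cv2.imwrite("pics/"+name,im)
def f(p): return 200/np.tan(np.radians(p["fovy"])/2)
def proj(p,X):
    c=np.array(p["R"])@np.array(X)+np.array(p["t"]); return np.array([p["cx"]+f(p)*c[0]/c[2],p["cy"]+f(p)*c[1]/c[2]])
def ray(p,uv):
    R=np.array(p["R"]);d=R.T@np.array([(uv[0]-p["cx"])/f(p),(uv[1]-p["cy"])/f(p),1]);return -R.T@np.array(p["t"]),d
def atz(p,uv,z):
    o,d=ray(p,uv); return o+d*(z-o[2])/d[2]
E
python3 - <<'E'
from h import *
for n in("top","side"):
    p=shot(n); save(p,n+"0.png"); o,d=ray(p,(p["cx"],p["cy"])); print(n,p["fovy"],p["cx"],p["cy"],o.round(3),d.round(3))
    for k in ["writing_stand","pen_cap","ink_cap","pen","ink_bottle","thread_spool","ballpen","eraser"]:
        for r in robot.search_frame(k,p)[:4]: print(k,round(r["score"],2),np.round(r["centre"],3),proj(p,r["centre"]).round())
print(robot.observe())
E
```

```text
pics
top 45.56431140668149 328.2502681400337 203.30585265722462 [ 0.063 -0.016  1.136] [ 0.444 -0.125 -0.887]
writing_stand 0.81 [ 0.51  -0.022  0.025] [283. 256.]
pen_cap 0.38 [0.692 0.017 0.039] [251. 196.]
ink_cap 0.67 [ 0.526 -0.01   0.082] [274. 243.]
ink_cap 0.63 [ 0.738 -0.038  0.028] [268. 178.]
pen 0.6 [0.596 0.056 0.048] [244. 231.]
ink_bottle 0.86 [ 0.512 -0.011  0.057] [277. 252.]
ballpen 0.55 [ 0.571 -0.086  0.006] [302. 231.]
eraser 0.51 [0.478 0.068 0.012] [251. 280.]
side 53.01608582554352 324.7342218591735 197.86985588141707 [0.841 0.413 0.71 ] [-0.284 -0.639 -0.715]
writing_stand 0.62 [0.562 0.031 0.03 ] [373. 271.]
pen_cap 0.65 [0.6   0.062 0.109] [367. 266.]
pen_cap 0.55 [0.694 0.024 0.043] [311. 287.]
ink_cap 0.9 [ 0.747 -0.026  0.031] [277. 279.]
ink_cap 0.64 [ 0.538 -0.001  0.085] [379. 238.]
pen 0.39 [0.601 0.063 0.052] [364. 284.]
ink_bottle 0.91 [0.544 0.008 0.057] [377. 251.]
thread_spool 0.7 [0.559 0.026 0.028] [373. 269.]
ballpen 0.59 [ 0.58  -0.081  0.01 ] [341. 239.]
eraser 0.76 [0.48  0.07  0.015] [417. 276.]
{'time': 0.9, 'qpos': array([ 1.00597812e+00,  3.41999097e-01,  1.52408328e+00,  3.11652036e-05,
        1.27540897e+00, -1.45984337e-01]), 'qvel': array([ 1.74265119e-03,  5.89044505e-06, -1.55790921e-04,  1.73569308e-04,
       -1.27953575e-03,  5.84813484e-05]), 'joint_efforts': array([-5.40017863e-04, -4.31099689e+01, -2.44489253e+01,  7.19854608e-02,
        4.80505626e-02, -1.97721340e-05]), 'tool_pos': array([0.21349218, 0.47965892, 0.22674682]), 'tool_rot': array([ 3.14148809e+00, -1.47627913e-05,  2.72274971e+00]), 'contact_force': array([-0.33524045,  0.17369446, -0.79472877]), 'torque': array([-0.0024686 ,  0.00776515, -0.0023319 ]), 'grip_force': 0.0, 'opening': 0.0913543944674011}
```

```bash
python3 - <<'E'
import cv2,numpy as np
a=cv2.imread("pics/top0.png")[130:330,170:430];b=cv2.imread("pics/side0.png")[170:370,230:490]
cv2.imwrite("pics/both.png",np.vstack([cv2.resize(a,None,fx=1.5*2,fy=1.5*2)[:600],]))
cv2.imwrite("pics/sideC.png",cv2.resize(b,None,fx=3,fy=3,interpolation=cv2.INTER_CUBIC))
E
```

```text
(no output)
```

View pics/top0.png

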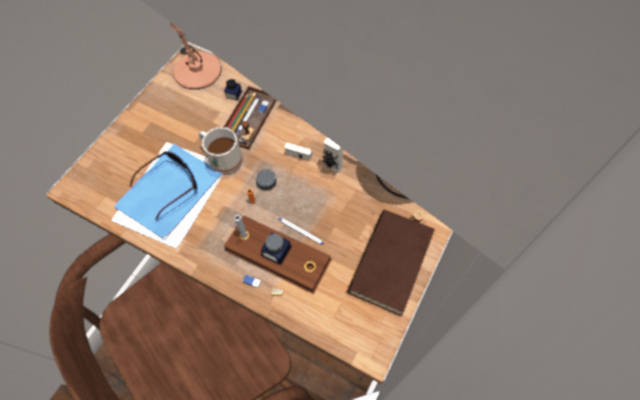

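View pics/both.png

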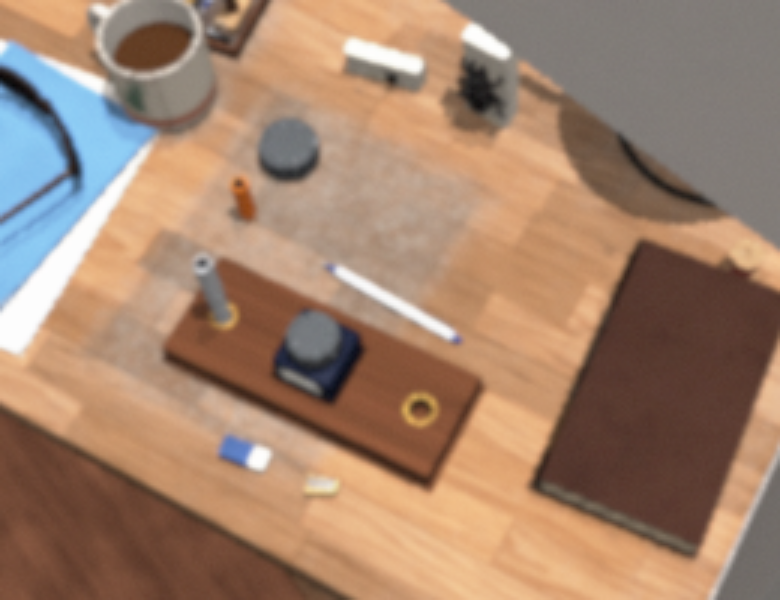

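View pics/sideC.png

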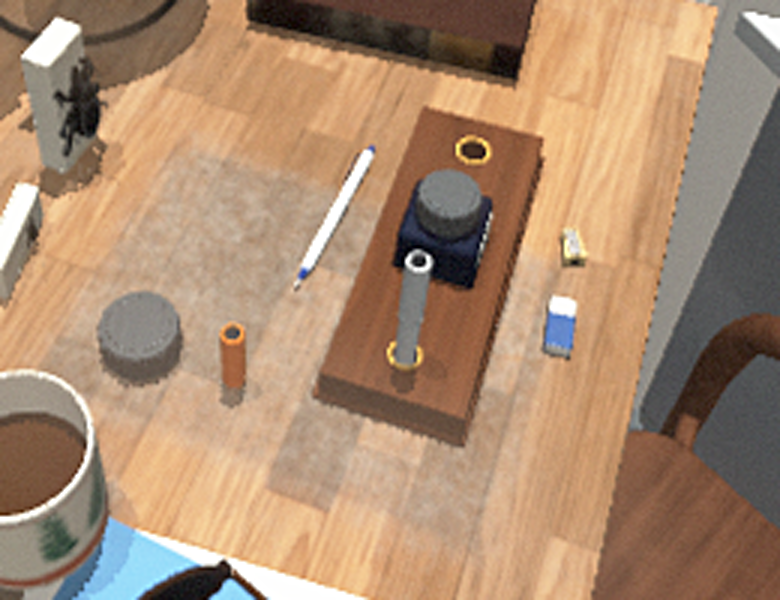

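Top picture: the pen's grey cap at (238,217) (look-alike: orange one at (251,196)). The ink cap is on the bottle at (274,242), and a larger grey lid lies loose at (266,179). The empty brass-ringed hole is at (310,266). I choose the grey cap on the stand and the smaller lid on the bottle; the crop confirms both.

```bash
cat >> h.py <<'E'
def tri(p,a,q,b):
    A=[];B=[]
    for pp,uv in((p,a),(q,b)):
        o,d=ray(pp,uv);d=d/np.linalg.norm(d);M=np.eye(3)-np.outer(d,d);A.append(M);B.append(M@o)
    return np.linalg.lstsq(np.vstack(A),np.hstack(B),rcond=None)[0]
def cen(p,k,n=0):
    m=robot.trace(k,p)[n]["pixels"]; ys,xs=np.nonzero(m); return np.array([xs.mean(),ys.mean()]),m
E
python3 - <<'E'
from h import *
p=shot("top");q=shot("side")
def brass(pp,win):
    x0,y0,x1,y1=win;h=cv2.cvtColor(pp["img"],cv2.COLOR_RGB2HSV)[y0:y1,x0:x1].astype(int)
    m=(h[...,0]>17)&(h[...,0]<32)&(h[...,1]>110)&(h[...,2]>110); ys,xs=np.nonzero(m);
    return len(xs),np.array([(xs.min()+xs.max())/2+x0,(ys.min()+ys.max())/2+y0])
for n,wa,wb in(("caphole",(300,256,320,276),(375,208,400,232)),("penhole",(234,227,254,246),(352,278,378,300))):
    na,a=brass(p,wa);nb,b=brass(q,wb);print(n,na,a,nb,b,tri(p,a,q,b).round(4),atz(p,a,.028).round(4),atz(q,b,.028).round(4))
print("captop",tri(p,(238,217.3),q,(369.7,257)),atz(p,(238,217.3),.13),atz(q,(369.7,257),.13))
print("ink",atz(p,(274.3,242.3),.086),atz(q,(379.7,236),.086))
for k in("pen_cap","ink_cap","writing_stand","ink_bottle"):
    for pp in(p,q):
        for r in robot.trace(k,pp)[:2]:
            m=r["pixels"];ys,xs=np.nonzero(m);rc=cv2.minAreaRect(np.c_[xs,ys].astype(np.float32));print(k,round(r["score"],2),len(xs),xs.mean().round(1),ys.mean().round(1),rc)
E
```

```text
caphole 32 [309. 265.] 38 [387. 220.] [ 0.4678 -0.0778  0.0284] [ 0.4678 -0.0777  0.028 ] [ 0.4676 -0.0782  0.028 ]Traceback (most recent call last):
  File "<stdin>", line 8, in <module>
  File "<stdin>", line 6, in brass
    return umr_minimum(a, axis, None, out, keepdims, initial, where)
ValueError: zero-size array to reduction operation minimum which has no identity
```

```bash
python3 - <<'E'
from h import *
p=shot("top");q=shot("side")
for n,a,b in(("penhole",(243.5,235.5),(365,288)),("caphole",(309.5,265.5),(387.3,220.)) ):
    print(n,tri(p,a,q,b).round(4),atz(p,a,.028).round(4),atz(q,b,.028).round(4))
print("captop",tri(p,(238,217.3),q,(369.7,257)),atz(p,(238,217.3),.13),atz(q,(369.7,257),.13))
print("ink",atz(p,(274.3,242.3),.086),atz(q,(379.7,236),.086))
for k in("pen_cap","ink_cap","writing_stand"):
    for pp in(p,q):
        for r in robot.trace(k,pp)[:2]:
            m=r["pixels"];ys,xs=np.nonzero(m);rc=cv2.minAreaRect(np.c_[xs,ys].astype(np.float32));print(k,round(r["score"],2),len(xs),xs.mean().round(1),ys.mean().round(1),rc)
# fit stand: top-face corners outline from mask vs model
from scipy.optimize import minimize
ms=[]
for pp in(p,q):
    m=robot.trace("writing_stand",pp)[0]["pixels"]|robot.trace("ink_bottle",pp)[0]["pixels"]
    ms.append(cv2.distanceTransform((m).astype(np.uint8),cv2.DIST_L2,5)-cv2.distanceTransform((~m).astype(np.uint8),cv2.DIST_L2,5))
def cost(v,show=False):
    x,y,t=v;c,s=np.cos(t),np.sin(t);e=0
    for pp,D in zip((p,q),ms):
        P=[proj(pp,(x+c*a-s*b,y+s*a+c*b,z)) for a,b,z in [(i*.048,j*.126,.028) for i in(-1,1) for j in(-1,1)]+[(i*.052,j*.13,0.0) for i in(-1,1) for j in(-1,1)]]
        h=cv2.convexHull(np.array(P,np.float32)*16).astype(np.int32)
        r=np.zeros((400,640),np.uint8);cv2.fillConvexPoly(r,h,1,shift=4);e+=((r>0)!=(D>0)).sum()
    return e
b=min((minimize(cost,[.508,-.007,t],method="Nelder-Mead",options=dict(initial_simplex=[[.508,-.007,t],[.518,-.007,t],[.508,.003,t],[.508,-.007,t+.1]])) for t in(-.55,-.4,-.45)),key=lambda r:r.fun)
print(b.x,b.fun); x,y,t=b.x
for o in(.094,-.094): print(x-np.sin(t)*o,y+np.cos(t)*o)
E
```

```text
penhole [0.5937 0.0595 0.026 ] [0.5921 0.0602 0.028 ] [0.595  0.0596 0.028 ]
caphole [ 0.4665 -0.0786  0.0271] [ 0.4662 -0.0785  0.028 ] [ 0.467 -0.078  0.028]
captop [0.59401923 0.0568026  0.12677671] [0.59290202 0.05592708 0.13      ] [0.59499808 0.05954956 0.13      ]
ink [ 0.52570922 -0.01053073  0.086     ] [ 0.53389566 -0.0049837   0.086     ]
pen_cap 0.45 85 250.9 195.7 ((250.95001220703125, 195.85000610351562), (14.862703323364258, 5.692099571228027), 71.56504821777344)
pen_cap 0.66 228 367.5 266.0 ((367.35150146484375, 265.9851379394531), (10.049875259399414, 24.57741928100586), 5.710592269897461)
pen_cap 0.6 190 307.1 287.3 ((307.0, 288.5), (21.0, 10.0), 90.0)
ink_cap 0.61 285 274.5 243.0 ((274.5, 243.0), (18.0, 17.0), 90.0)
ink_cap 0.6 348 266.2 180.0 ((266.0, 180.0), (20.0, 20.0), 90.0)
ink_cap 0.79 696 276.4 281.3 ((276.5, 281.5), (29.0, 27.0), 90.0)
ink_cap 0.68 352 379.4 237.0 ((379.0, 237.0), (20.0, 20.0), 90.0)
writing_stand 0.83 3509 279.5 256.0 ((277.22998046875, 253.12298583984375), (103.21690368652344, 43.41157531738281), 26.861921310424805)
writing_stand 0.73 3982 374.1 264.9 ((374.3504943847656, 259.5921630859375), (53.45003890991211, 106.2143325805664), 17.744672775268555)
[ 0.52989568 -0.0109611  -0.75601195] 1445.0
0.5943820535493299 0.05743120647739228
0.4654092979649075 -0.07935339907806058
```

Request:
apply_moves(motion="45 -5.2 -2.3 0 0 0 0;45 -5.2 -2.3 0 0 0 0;45 -5.2 -2.3 0 0 0 0;45 -5.2 -2.3 0 0 0 0;45 -5.2 -2.3 0 0 0 0;45 -5.2 -2.3 0 0 0 0;45 -5.2 -2.3 0 0 0 0;45 -5.2 -2.3 0 0 0 0;45 -5.2 -2.3 0 0 0 0;45 -5.2 -2.3 0 0 0 0;45 0 0 0 0 0 0;45 0 0 0 0 0 0;45 0 0 4 0 0 0;45 0 0 4 0 0 0;45 0 0 0 0 0 0;45 0 0 0 0 0 0", force=20)

```text
time: 3.6
tool_pos: [0.5955, 0.059, 0.1486]
tool_rot: [3.141, 0.002, 2.724]
contact_force: [0.8, -0.6, -0.1]
opening: 0.041
grip_force: 0.0
```

```bash
python3 - <<'E'
from h import *
p=shot("top");q=shot("side");o=robot.observe();T=o["tool_pos"];print(o["time"],T,o["tool_rot"],o["opening"])
for pp in(p,q): print(proj(pp,T).round(1))
a=cv2.resize(p["img"][170:270,190:310],(480,400),interpolation=cv2.INTER_CUBIC);b=cv2.resize(q["img"][220:320,330:410],(320,400),interpolation=cv2.INTER_CUBIC)
cv2.imwrite("pics/c1.png",cv2.cvtColor(np.hstack([a,b]),cv2.COLOR_RGB2BGR))
E
```

```text
3.7 [0.59600625 0.05853548 0.14901433] [3.14004306 0.0034773  2.72349289] 0.0412882804060383
[235.2 212.9]
[369.9 250.3]
```

View pics/c1.png

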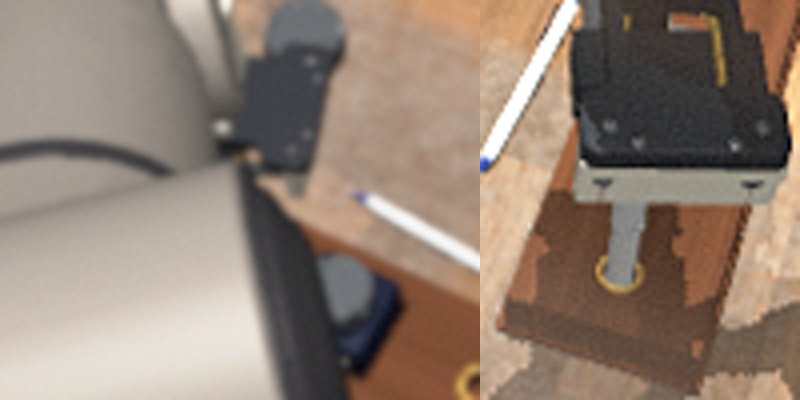

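Pre-grasp view: the fingers sit over the grey cap (side pixel (369,262)), with the TCP within about 1–2 mm of the cap's axis. Going down and closing softly.

Request:
apply_moves(motion="45 0.15 -0.1 1.2 0 0 0;45 0 0 1.2 0 0 0;45 0 0 1.2 0 0 0;45 0 0 1.2 0 0 0;45 0 0 0 0 0 0;30 0 0 0 0 0 0;22 0 0 0 0 0 0;10 0 0 0 0 0 0;0 0 0 0 0 0 0;0 0 0 0 0 0 0;0 0 0 0 0 0 0", force=8)

```text
time: 5.08
tool_pos: [0.5935, 0.0578, 0.099]
tool_rot: [3.141, 0.001, 2.723]
contact_force: [0.0, -0.2, 2.4]
opening: 0.0162
grip_force: 8.0
```

Request:
apply_moves(motion="0 0 0 -0.5 0 0 0;0 0 0 -1 0 0 0;0 0 0 -1 0 0 0;0 0 0 -1 0 0 0;0 0 0 -1 0 0 0;0 0 0 -1.5 0 0 0;0 0 0 -1 0 0 0;0 0 0 0 0 0 0;0 1 -2.93 0 0 0 0;0 1 -2.94 0 0 0 0;0 1 -2.94 0 0 0 0;0 1 -2.94 0 0 0 0;0 1 -2.94 0 0 0 0;0 1.05 -2.94 0 0 0 0;0 0 0 0 0 0 0;0 0 0 2.5 0 0 0;0 0 0 2.5 0 0 0;0 0 0 2 0 0 0;0 0 0 0 0 0 0;0 0 0 0 0 0 0", force=12)

```text
time: 7.58
tool_pos: [0.467, -0.0785, 0.0992]
tool_rot: [3.141, 0.001, 2.723]
contact_force: [0.1, -0.4, -1.0]
opening: 0.0164
grip_force: 12.0
```

```bash
python3 - <<'E'
from h import *
p=shot("top");q=shot("side");o=robot.observe();T=o["tool_pos"];print(o["time"],T,o["tool_rot"],o["opening"],o["contact_force"])
for pp in(p,q): print(proj(pp,T).round(1),proj(pp,T+[0,0,-.026]).round(1),proj(pp,[.4667,-.0785,.028]).round(1))
a=cv2.resize(p["img"][220:300,260:340],(400,400),interpolation=cv2.INTER_CUBIC);b=cv2.resize(q["img"][180:260,345:425],(400,400),interpolation=cv2.INTER_CUBIC)
cv2.imwrite("pics/c2.png",cv2.cvtColor(np.hstack([a,b]),cv2.COLOR_RGB2BGR))
E
```

```text
7.675 [ 0.46701327 -0.07870558  0.09955057] [3.14131837e+00 1.71447480e-03 2.72300247e+00] 0.015821257021766715 [ 0.22333369  0.23575301 -0.01581258]
[308.1 254.5] [308.7 258.5] [309.4 265.3]
[391.2 197.7] [389.7 206. ] [387.3 219.8]
```

View pics/c2.png

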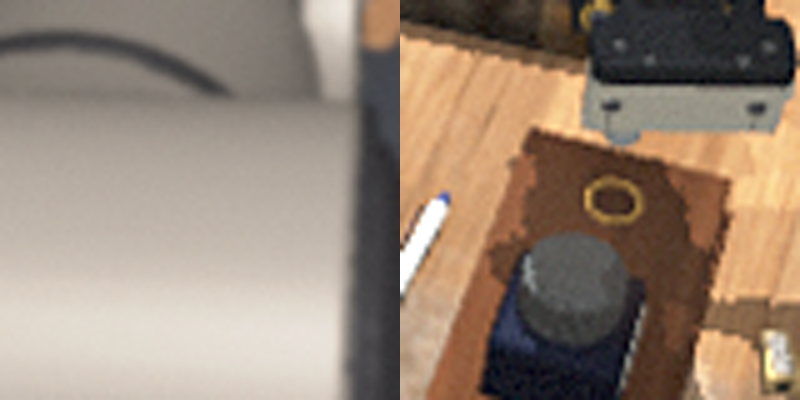

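The cap's mouth shows at side pixel (390,208) and the hole's ring at (387.6,220). Both match the predicted line for a straight descent, so I go down a little way and check the force.

Request:
apply_moves(motion="0 0 0 1.5 0 0 0;0 0 0 1.5 0 0 0;0 0 0 0.7 0 0 0;0 0 0 0.4 0 0 0;0 0 0 0.4 0 0 0;0 0 0 0.4 0 0 0;0 0 0 0 0 0 0;0 0 0 0 0 0 0", force=12)

```text
time: 8.68
tool_pos: [0.4664, -0.0787, 0.0498]
tool_rot: [3.141, 0.0, 2.723]
contact_force: [-0.9, 0.0, 1.2]
opening: 0.0161
grip_force: 12.0
```

Request:
apply_moves(motion="0 0 0 0.5 0 0 0;0 0 0 0.5 0 0 0;0 0 0 0.4 0 0 0;0 0 0 0.1 0 0 0;0 0 0 0 0 0 0;0 0 0 0 0 0 0")

```text
time: 9.43
tool_pos: [0.4664, -0.0787, 0.0348]
tool_rot: [3.141, 0.0, 2.723]
contact_force: [-0.1, -0.3, -0.7]
opening: 0.0159
grip_force: 12.0
```

```bash
python3 - <<'E'
from h import *
q=shot("side");o=robot.observe();T=o["tool_pos"];print(o["time"],T,o["opening"],o["contact_force"])
save(q,"c3.png",(335,170,435,270),5)
E
```

```text
9.475 [ 0.46638054 -0.07871016  0.03482648] 0.016004083897203553 [0.71024599 0.45203574 0.66941363]
```

View pics/c3.png

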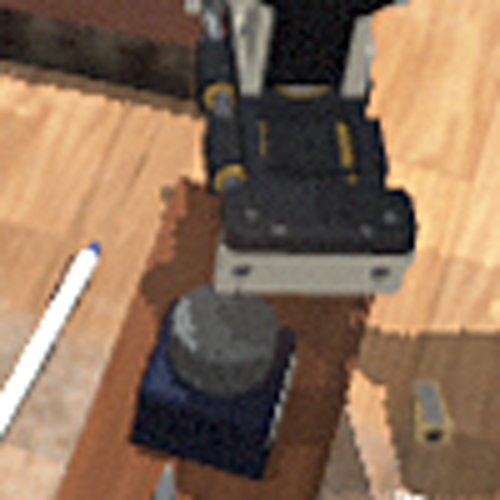

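The cap is inside the hole (the gripper sits over the ring, no force). I release it, retreat upward, and move above the ink cap.

Request:
apply_moves(motion="5 0 0 0.1 0 0 0;22 0 0 0 0 0 0;38 0 0 0 0 0 0;40 0 0 0 0 0 0;40 0 0 -1 0 0 0;40 0 0 -2 0 0 0;40 0 0 -4 0 0 0;40 0 0 -5 0 0 0;100 0 0 -2 0 0 0;100 0 0 0 0 0 0.15;100 0 0 0 0 0 0.15;100 0 0 0 0 0 0.15;100 0 0 0 0 0 0.15;100 0 0 0 0 0 0;100 0 0 0 0 0 0")

```text
time: 11.35
tool_pos: [0.4663, -0.0787, 0.174]
tool_rot: [3.141, 0.0, 2.126]
contact_force: [0.0, -0.2, -0.2]
opening: 0.091
grip_force: 0.0
```

```bash
python3 - <<'E'
from h import *
p=shot("top");q=shot("side");o=robot.observe();T=o["tool_pos"];print(o["time"],T,o["tool_rot"],o["opening"],o["contact_force"])
for pp in(p,q):
    for k in("pen_cap","ink_cap","pen"):
        for r in robot.search_frame(k,pp)[:3]: print(k,round(r["score"],2),np.round(r["centre"],3),proj(pp,r["centre"]).round())
    print([proj(pp,x).round(1) for x in([.4667,-.0785,.064],[.53,-.009,.086],[.594,.0585,.111])])
a=cv2.resize(p["img"][205:285,225:325],(400,320),interpolation=cv2.INTER_CUBIC);b=cv2.resize(q["img"][190:310,340:420],(320,480),interpolation=cv2.INTER_CUBIC)
I=np.zeros((480,720,3),np.uint8);I[:320,:400]=a;I[:,400:]=b
cv2.imwrite("pics/c4.png",cv2.cvtColor(I,cv2.COLOR_RGB2BGR))
E
```

```text
11.45 [ 0.46626066 -0.07869435  0.173876  ] [3.14142098e+00 9.63453747e-05 2.12463769e+00] 0.09207458000735104 [-0.92686886 -0.38800031 -0.18102733]
pen 0.35 [ 0.511 -0.382  0.034] [418. 217.]
[array([308.8, 260.1]), array([273.3, 240.9]), array([238.3, 220.7])]
pen_cap 0.54 [ 0.47  -0.075  0.053] [388. 214.]
pen_cap 0.43 [0.7   0.024 0.038] [308. 289.]
ink_cap 0.79 [ 0.747 -0.025  0.03 ] [277. 279.]
ink_cap 0.73 [ 0.537 -0.004  0.088] [379. 236.]
ink_cap 0.26 [0.563 0.026 0.026] [372. 270.]
pen 0.64 [0.597 0.06  0.066] [366. 278.]
[array([389.3, 209. ]), array([380.4, 234. ]), array([369. , 262.6])]
```

View pics/c4.png

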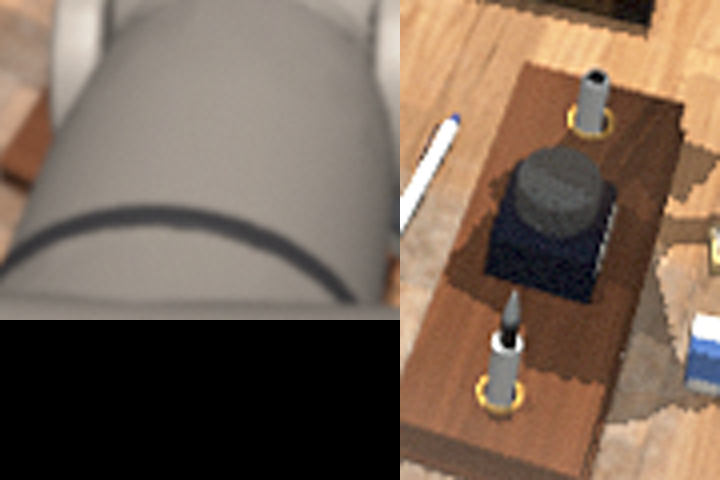

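The pen cap stands in its hole: its top is at side pixel (389,209), as predicted for fully down. The pen still stands nib-up at (368,265), and the ink cap top is at (380,234), in line with bottle centre (0.530, -0.010). Going onto the ink cap.

Request:
apply_moves(motion="100 0.62 2.25 0 0 0 0;100 0.62 2.26 0 0 0 0;100 0.62 2.26 0 0 0 0;100 0.63 2.26 0 0 0 0;100 0 0 0 0 0 0;100 0 0 3 0 0 0;100 0 0 3 0 0 0;100 0 0 2 0 0 0;100 0 0 1 0 0 0;100 0 0 1 0 0 0;100 0 0 0.7 0 0 0;100 0 0 0 0 0 0;60 0 0 0 0 0 0;55 0 0 0 0 0 0;51 0 0 0 0 0 0;48 0 0 0 0 0 0;44 0 0 0 0 0 0;30 0 0 0 0 0 0;30 0 0 0 0 0 0", force=6)

```text
time: 14.12
tool_pos: [0.5303, -0.0101, 0.0668]
tool_rot: [3.141, 0.0, 2.123]
contact_force: [0.2, 0.5, -0.4]
opening: 0.0417
grip_force: 6.0
```

Request:
apply_moves(motion="30 0 0 0 0 0 0;30 0 0 0 0 0 0;30 0 0 0 0 0 0;30 0 0 -0.02 0 0 -0.1;30 0 0 -0.02 0 0 -0.1;30 0 0 -0.02 0 0 -0.1;30 0 0 -0.02 0 0 -0.1", force=55)

```text
time: 15.0
tool_pos: [0.5299, -0.0102, 0.0674]
tool_rot: [-3.141, -0.0, 2.526]
contact_force: [0.6, -0.1, -1.6]
opening: 0.041
grip_force: 55.0
```

```bash
python3 - <<'E'
from h import *
o=robot.observe();print({k:np.round(o[k],3) for k in("time","tool_pos","tool_rot","torque","contact_force","opening","grip_force")})
E
```

```text
{'time': np.float64(15.0), 'tool_pos': array([ 0.53 , -0.01 ,  0.067]), 'tool_rot': array([-3.141, -0.   ,  2.526]), 'torque': array([ 0.003, -0.121, -0.192]), 'contact_force': array([ 0.617, -0.068, -1.611]), 'opening': np.float64(0.041), 'grip_force': np.float64(54.997)}
```

Request:
apply_moves(motion="30 0 0 -0.02 0 0 -0.1;30 0 0 -0.02 0 0 -0.1;30 0 0 -0.02 0 0 -0.1;30 0 0 -0.02 0 0 -0.1")

```text
time: 15.5
tool_pos: [0.5296, -0.0104, 0.068]
tool_rot: [-3.141, -0.001, 2.926]
contact_force: [0.7, -2.0, -1.9]
opening: 0.0407
grip_force: 55.0
```

```bash
python3 - <<'E'
from h import *
o=robot.observe();print({k:np.round(o[k],3) for k in("time","tool_pos","tool_rot","torque","contact_force","opening","grip_force")})
E
```

```text
{'time': np.float64(15.5), 'tool_pos': array([ 0.53 , -0.01 ,  0.068]), 'tool_rot': array([-3.141e+00, -1.000e-03,  2.926e+00]), 'torque': array([-0.127, -0.006, -0.165]), 'contact_force': array([ 0.702, -1.956, -1.897]), 'opening': np.float64(0.041), 'grip_force': np.float64(54.996)}
```

Request:
apply_moves(motion="30 0 0 -0.02 0 0 -0.1;30 0 0 -0.01 0 0 -0.1;30 0 0 0 0 0 -0.1;30 0 0 0 0 0 -0.1;30 0 0 0 0 0 -0.12;30 0 0 0 0 0 0")

```text
time: 16.25
tool_pos: [0.5299, -0.0103, 0.0687]
tool_rot: [-3.141, -0.0, -2.841]
contact_force: [-0.3, -0.8, 2.6]
opening: 0.041
grip_force: 55.0
```

```bash
python3 - <<'E'
from h import *
q=shot("side")
o=robot.observe();print({k:np.round(o[k],3) for k in("time","tool_pos","tool_rot","torque","contact_force","opening","grip_force")})
save(q,"c5.png",(330,190,430,310),5)
E
```

```text
{'time': np.float64(16.3), 'tool_pos': array([ 0.53 , -0.01 ,  0.069]), 'tool_rot': array([-3.142, -0.   , -2.843]), 'torque': array([-0.056,  0.178, -0.043]), 'contact_force': array([-0.832, -0.729,  2.079]), 'opening': np.float64(0.041), 'grip_force': np.float64(55.0)}
```

View pics/c5.png

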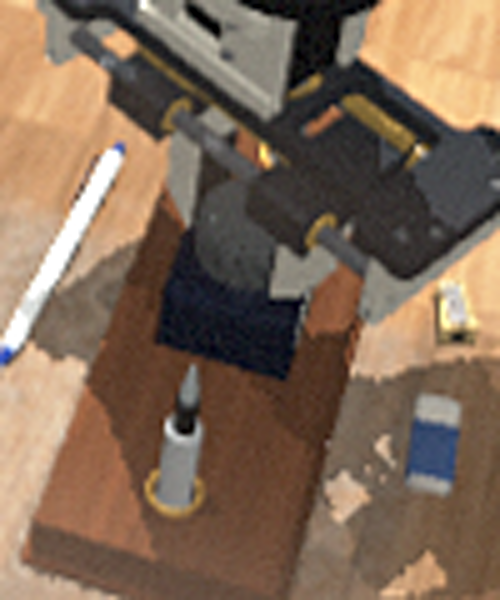

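The pen is untouched at side pixel (366,280). The cap is still gripped and its torque has dropped to nothing, so the thread is free. A small test lift comes next.

Request:
apply_moves(motion="30 0 0 -0.1 0 0 0;30 0 0 -0.1 0 0 0;30 0 0 -0.1 0 0 0;30 0 0 -0.1 0 0 0;30 0 0 0 0 0 0;30 0 0 0 0 0 0")

```text
time: 17.05
tool_pos: [0.5301, -0.0101, 0.0726]
tool_rot: [3.142, 0.0, -2.84]
contact_force: [1.0, 0.5, -0.5]
opening: 0.0408
grip_force: 55.0
```

```bash
python3 - <<'E'
from h import *
q=shot("side")
for i in range(6):
    o=robot.observe();print({k:np.round(o[k],3) for k in("time","tool_pos","torque","contact_force")}); robot.read_camera("top")
save(q,"c6.png",(330,190,430,310),5)
E
```

```text
{'time': np.float64(17.1), 'tool_pos': array([ 0.53 , -0.01 ,  0.073]), 'torque': array([ 0.134,  0.048, -0.045]), 'contact_force': array([ 0.142, -0.039, -1.231])}
{'time': np.float64(17.15), 'tool_pos': array([ 0.53 , -0.01 ,  0.073]), 'torque': array([ 0.06 ,  0.06 , -0.008]), 'contact_force': array([-0.49 ,  0.484, -1.25 ])}
{'time': np.float64(17.2), 'tool_pos': array([ 0.53 , -0.01 ,  0.073]), 'torque': array([0.031, 0.027, 0.005]), 'contact_force': array([ 0.956,  0.5  , -1.093])}
{'time': np.float64(17.25), 'tool_pos': array([ 0.53 , -0.01 ,  0.073]), 'torque': array([0.018, 0.022, 0.026]), 'contact_force': array([-1.025,  0.308, -0.388])}
{'time': np.float64(17.3), 'tool_pos': array([ 0.53 , -0.01 ,  0.073]), 'torque': array([0.062, 0.042, 0.028]), 'contact_force': array([ 0.216, -0.256, -1.482])}
{'time': np.float64(17.35), 'tool_pos': array([ 0.53 , -0.01 ,  0.073]), 'torque': array([ 0.044, -0.034, -0.009]), 'contact_force': array([-0.864, -0.617, -1.214])}
```

View pics/c6.png

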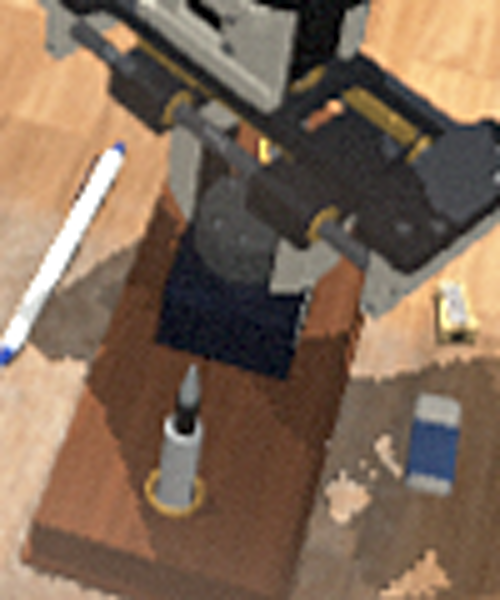

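The bottle has not moved, and the load is only the cap's own weight (about 1 N). Lifting to about 25 mm above the mouth.

Request:
apply_moves(motion="30 0 0 -0.3 0 0 0;30 0 0 -0.5 0 0 0;30 0 0 -0.7 0 0 0;30 0 0 -0.7 0 0 0;30 0 0 -0.7 0 0 0;30 0 0 -0.4 0 0 0;30 0 0 -0.2 0 0 0;30 0 0 0 0 0 0;30 0 0 0 0 0 0;30 0 0 0 0 0 0")

```text
time: 18.65
tool_pos: [0.53, -0.0101, 0.1074]
tool_rot: [3.141, -0.0, -2.84]
contact_force: [-0.4, 0.4, -1.9]
opening: 0.041
grip_force: 55.0
```

```bash
python3 - <<'E'
from h import *
q=shot("side")
o=robot.observe();print({k:np.round(o[k],3) for k in("time","tool_pos","tool_rot","contact_force","opening")})
for k in("ink_cap","ink_bottle","pen","pen_cap"):
    for r in robot.search_frame(k,q)[:2]: print(k,round(r["score"],2),np.round(r["centre"],3),proj(q,r["centre"]).round())
print([proj(q,x).round(1) for x in([.53,-.0102,.127],[.53,-.0102,.106],[.53,-.0102,.082])])
save(q,"c7.png",(330,180,430,300),5)
E
```

```text
{'time': np.float64(18.7), 'tool_pos': array([ 0.53 , -0.01 ,  0.107]), 'tool_rot': array([ 3.141, -0.   , -2.84 ]), 'contact_force': array([ 1.071, -0.851, -0.065]), 'opening': np.float64(0.041)}
ink_cap 0.8 [ 0.749 -0.026  0.031] [276. 279.]
ink_cap 0.72 [ 0.542 -0.003  0.126] [379. 225.]
ink_bottle 0.73 [0.543 0.003 0.059] [376. 249.]
pen_cap 0.75 [0.698 0.026 0.039] [309. 289.]
[array([382.5, 220.1]), array([381.3, 227.1]), array([379.9, 234.8])]
```

View pics/c7.png

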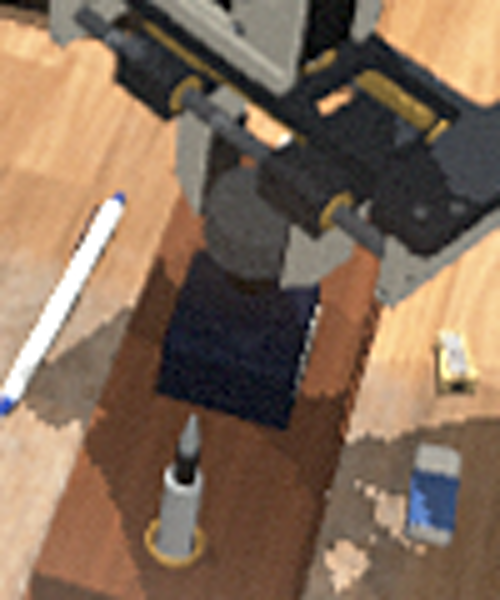

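The ink cap is clear above the mouth at side pixel (379,225). The bottle is still seated (same corner pixels as before), and the pen is standing. Handing in.

```bash
python3 -c "
from cell import robot
print(robot.hand_in())"
```

```text
the job is handed in; nothing more can be done
None
```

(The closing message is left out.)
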